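Register a well plate on a shaker and clamp it

ROBOT

A 7-joint arm with a two-finger parallel gripper is mounted at the origin on the work surface. World frame = base frame: x ahead of the robot, y to its left, z up, the work surface at z = 0. Lengths are in m, angles in rad, forces in N, time in s.
With the tool pointing down it reaches from about 0.425 to 0.95 m from the base axis. Payload 4.7 kg.
Tool frame: the origin (TCP) lies on the centre line of the jaws, within the pads' length; the fingertips stand robot.nose_length ahead of it and the grasp point (between the pads) lies 8 mm behind it (robot.nose_length is the distance from the TCP to the fingertips, in m); z points along the fingers, x is the direction in which the jaws open and shut, and the axes are right-handed (so a half turn about z gives the same grasp; the last joint's range is limited). The gripper opens to 85 mm and grips with 20 to 120 N. Pads are 22 mm wide; open, the fingers measure 114 mm over their backs; the gripper's body (76 mm by 85 mm) begins 54 mm behind the grasp point. The pads swing forward as they close: fully open they stand 13 mm farther back than shut.
Start: joints at [1.159, 0.469, -0.049, 1.532, 0.024, 1.141, -0.082], TCP at [0.252, -0.626, 0.242] pointing down, gripper open.
Joint ranges: [-2.59, 2.59], [-0.33, 1.99], [-1.39, 1.29], [0.1, 2.45], [-1.04, 4.18], [0.21, 1.99], [-2.66, 2.66]. Speed limits (rad/s): [2.57, 2.57, 3.14, 3.14, 3.14, 3.14, 3.14].

INTERFACE

Orientations are given as [roll, pitch, yaw] about the fixed x, y, z axes, in that order (R = Rz(yaw) Ry(pitch) Rx(roll)).
In Python, from plant import robot gives the robot as it stands. Calls block until the motion is done:
- robot.goto(position, orientation): joint-space move of the TCP to a pose.
- robot.move_straight(position, vel=0.15, attitude=None, contact_N=None): straight line of the TCP; attitude=None keeps the orientation; vel is the mean speed in m/s. With contact_N (N) it stops when the force on the tool has changed by that much, and returns True; else False.
- robot.move_joints(angles): joint-space move.
- robot.grip(opening, strength=None): opening from 0.0 (shut) to 1.0 (fully open); strength is the grip in N (None keeps the last); returns when the fingers have stopped.
- robot.sleep(seconds).
- robot.inverse_kinematics(position, orientation): joint angles nearest the present ones, or None.
- robot.sense(): the state.
- robot.grab_frame(name): name is "scene" or "side" or "wrist"; returns a dict with "image" (420x560x3 uint8, red, green, blue), "range_z" (420x560 float32, m along the optical axis (not along the pixel's ray), 0 where there is no reading), "fx", "fy", "cx", "cy" (pixels), "R" (3x3) and "t" (3): a world point X has camera coordinates R X + t. Camera axes: x right, y down, z forward; pixel columns grow to the right and rows downward; lengths in m; the calibration is good to about 2 mm. A picture is of the moment at which its call begins.
A pose or a line that the arm cannot do raises robot.IKError and nothing moves.
- robot.close_job(): hands the job in, once; it reports no verdict.
The state is a dict: "t": time; "joint_pos": joint angles; "joint_velocities": joint speeds; "effort": joint torques, N m; "tcp_pos": TCP position; "tcp_rot": TCP orientation; "wrist_force": force on the tool from outside, world axes, zero at the start; "torque": the same for the moment, N m; "opening": opening from 0.0 (shut) to 1.0 (fully open).
Only numpy, scipy, OpenCV 4.12 (cv2) and the standard library are available. Lean on these libraries where they do the work, as an engineer would, in place of code of your own. Each camera call takes 0.05 s, during which the arm holds its last target. There are 200 camera calls.

TASK

A 96-well plate has been set down loosely and crooked in the left-hand place of the bench shaker. Gently slide it until its long edge lies flush against the steel centre rib and its far short edge is home against the back rail, then swing that place's clamp lever round until it is fully closed against the plate. Leave the plate that is already clamped in the other place as it is, and do not knock over or shift the other things on the bench.

Things in the scene. Friction and masses are not known exactly. Their poses are not given: they have to be found in the camera images.
- shaker: Two-place microplate shaker, fixed, position and yaw vary: off-white base 260 x 270 mm, dark control panel at the front, dark grey anodised platform 225 (x) x 290 mm (y), its top 92 mm above the bench. Origin: on the bench under the base's middle; x points away from the operator to the back rail, y to the operator's left. The left place (y > 0) is to be loaded; it is open at the left and the front but for its clamp.
- stop_corner (a point): Inside corner of the left place's two steel stops (12 mm high), on the platform surface: back rail's front face (runs along y) meets the left face of the centre rib (10 mm wide, runs 122 mm towards the operator). In the shaker frame: 92, 5, 92 mm; same axes. With the plate home its centre lies 63.9 mm nearer the operator (-x) and 42.75 mm left (+y) of this point.
- plate_mid (a point): The loose white 96-well plate, 127.8 (x) x 85.5 (y) x 14.4 mm high, 60 to 120 g, flat on the platform in the left place, 8 to 20 mm short of the rail, 11 to 27 mm left of the rib and turned by up to 0.15 rad. Point: its centre, 7.2 mm above the platform. x along its length, y across. Too wide to grip, it slides easily: push its edges with shut fingers close to the platform.
- clamp (a joint): Left place's clamp lever, angle in rad: 0 = fully closed (a stop), lever along the shaker's +x with its nose on the plate's near short edge; grows as it swings open to the left (+y), to 1.9. Starts at 1.45 to 1.8, stays where left (0.05 N m friction). The white nose, 59 mm from the pivot, is sprung: with the plate home it is pressed in 1 mm (about 2.5 N) over the last 0.2 rad.
- clamp_pivot (a point): Pivot axis of the left clamp lever, at platform height, near the front left (shaker frame x = -94, y = 68, z = 92 mm). The axes are those of the shaker. The pivot boss is 8 mm in radius and 15 mm high.
- clamp_grip (a point): The upright black knob on the left clamp lever, by which it is swung: a cylinder 14 mm in diameter, from 24 to 54 mm above the platform, 40 mm from the pivot along the lever. Point: on its axis, 40 mm above the platform. x along the lever away from the pivot.
- plate2_mid (a point): The same kind of plate, already home and clamped in the right-hand place, mirror image of the left. To be left alone. Point: its centre, half-way up.
- clamp2 (a joint): Clamp lever of the right-hand place, closed (0); to be left alone.
- tip_box_mid (a point): Bystander: blue pipette tip box with grey lid, 82 x 122 x 68 mm, on the bench left of the shaker. Point: its centre.
- timer_mid (a point): Bystander: flat white lab timer 65 x 65 x 18 mm on the bench left of the shaker. Point: its centre.
- reagent_mid (a point): Bystander: amber bottle, 72 mm in diameter, 130 mm tall, behind the shaker. Point: on its axis, 65 mm up.
- beaker_mid (a point): Bystander: glass beaker, 68 mm in diameter, 90 mm tall, behind the shaker. Point: on its axis, 45 mm up.
- vial_a_mid (a point): Bystander: capped glass sample cell, 25 mm in diameter, 62 mm tall, right of the shaker. Point: its centre.
- vial_b_mid (a point): Bystander: a second such sample cell, right of the shaker. Point: its centre.
- trough_mid (a point): Bystander: open white reagent trough 85 x 128 x 32 mm on the bench right of the shaker. Point: its centre.
There are look-alikes about, which are no part of the job. Leave any green or turquoise look-alike of the part that bears plate_mid alone.

How it is judged:
By the outcome, as a careful person would: the job done as asked, in the order asked, and still so for the second after the job is handed in, with the robot touching nothing.
It also fails if it takes over 61 s, if anything falls off the work surface, if the arm or the gripper's body presses on something with over 40 N, if the wrist force passes 120 N, or if a joint passes its speed limit or range.

## Working session

There is one attempt and no reset: what is moved stays moved. The work goes in short steps, each a Python script; the robot and the scene stay as the last script left them, time stands still between calls to the robot, and variables do not carry over. Pictures are saved under pics/ and viewed, on a budget of 10 in all, crops included, one or two more only if the job needs it, and the job is handed in when it is done.

```bash
mkdir -p pics; ls
python3 - <<'E'
from plant import robot
import cv2,numpy as np
s=robot.sense();print(s['t'],s['tcp_pos'],s['tcp_rot'],robot.nose_length,s['opening'])
for n in['scene','side']:
    f=robot.grab_frame(n);np.savez(f'pics/{n}0.npz',**f)
    cv2.imwrite(f'pics/{n}0.png',f['image'][:,:,::-1])
    print(n,f['fx'],f['cx'],f['cy'],-f['R'].T@f['t'],f['R'][2])
E
```

```text
pics
0.0 [ 0.25195315 -0.62561977  0.24126111] [ 3.14152746e+00  1.91393226e-03 -1.18790032e+00] 0.011 0.9968484759490062
scene 385.5483091114256 275.7085929681894 211.6043230695205 [ 1.10456388 -0.27812966  0.89561801] [-0.55917214  0.30131125 -0.77235876]
side 479.7550541596906 287.69524153721557 205.11609894250662 [ 0.39636702 -0.70427094  0.83877883] [ 0.14133611  0.70655736 -0.69339801]
```

View pics/scene0.png

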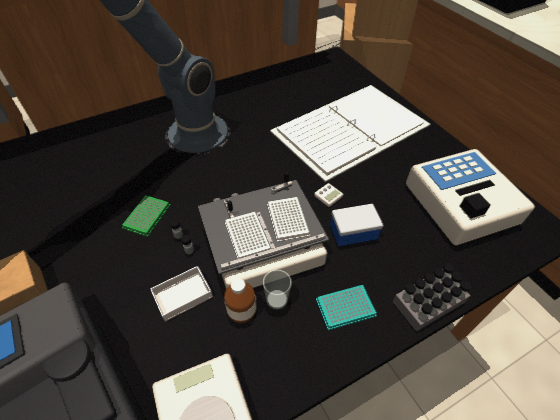

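View pics/side0.png

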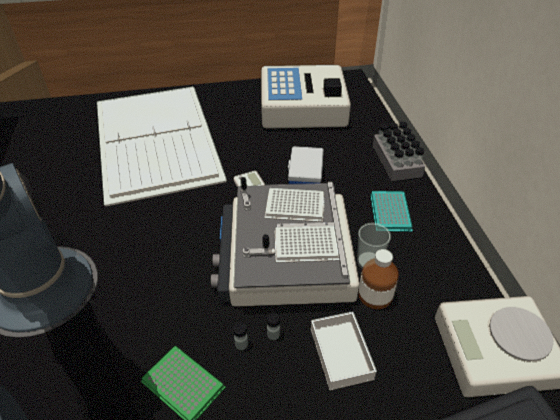

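The scene view (from behind) shows the loose white plate at scene (288,218) / side (295,204). Its open clamp is at scene (283,187) / side (245,195). The clamped plate is at scene (247,235) / side (307,242). Candidates for plate_mid:
- White, left place, scene (288,218): this is the one.
- White, right place, scene (247,235): already clamped.
- Green, scene (146,214): look-alike.
- Turquoise, scene (346,307): look-alike.

Next I'll make an orthorectified close crop of the shaker.

```bash
cat > h.py <<'E'
import numpy as np,cv2
def cloud(f):
    z=f['range_z'];v,u=np.nonzero(z>0);d=z[v,u]
    P=np.c_[(u-f['cx'])/f['fx']*d,(v-f['cy'])/f['fy']*d,d]
    return (P-f['t'])@f['R'],f['image'][v,u]
def ortho(f,c,yaw,h,z,W=.34,s=1700):
    """rectify plane z into shaker-like frame: image up=+x, left=+y, centre c"""
    n=int(W*s);i,j=np.mgrid[:n,:n]
    a=(n/2-i)/s;b=(n/2-j)/s
    X=np.stack([c[0]+a*np.cos(yaw)-b*np.sin(yaw),c[1]+a*np.sin(yaw)+b*np.cos(yaw),np.full_like(a,z)],-1)
    q=X@f['R'].T+f['t']
    return cv2.remap(f['image'],(f['fx']*q[...,0]/q[...,2]+f['cx']).astype('f4'),(f['fy']*q[...,1]/q[...,2]+f['cy']).astype('f4'),cv2.INTER_LINEAR)
E
python3 - <<'E'
from h import *
for n in['scene','side']:
    f=dict(np.load(f'pics/{n}0.npz'));P,C=cloud(f)
    m=(abs(P[:,2]-.092)<.006)&(P[:,0]>.3)&(P[:,0]<.85)&(abs(P[:,1])<.4)
    lab=C.max(1)<110
    Q=P[m&lab,:2].astype('f4')
    print(n,m.sum(),len(Q),np.median(P[m&lab,2]),cv2.minAreaRect(Q),np.median(Q,0))
    H=np.histogram2d(P[m,0],P[m,1],bins=[np.arange(.3,.86,.04),np.arange(-.4,.41,.04)])[0].astype(int);print(H)
E
```

```text
scene 4485 3694 0.09288359384179368 ((0.5823599696159363, -0.023171991109848022), (0.2904130518436432, 0.3267952501773834), 81.72286987304688) [ 0.50136185 -0.03101204]
[[  0   0   0   0   0   0   0   0   0   0   0   0   0   0   0   0   0   0
    0   0]
 [  0   0   0   0   0   0   0   0   0   0   0   0   0   0   0   0   0   0
    0   0]
 [  0   0   0   0   0   0  41  44  21   6   0   0   0   0   0   0   0   0
    0   0]
 [  0   0   0   0   0   0 129 166  87 151 131  68  22  26   0   0   0   0
    0   0]
 [  0   0   0   0   0   0 160 147  85 147 134 109 143  65   0   0   0   0
    0   0]
 [  0   0   0   0   0   7 198  76   0  32  85   0  56  45   0   0   0   0
    0   0]
 [  0   0   0   0   0  35 214  58   0  60  38   0 101  26   0   0   0   0
    0   0]
 [  0   0   0   0   0  66 146  23   0  91  27   1 162   3   0   0   0   0
    0   0]
 [  0   0   0   0   0  21  72  72  67  82 119 116 114   0   0   0   0   0
    0   0]
 [  0   0   0   0   0  47  15  12  39  10   0   4  29   0   0   0   0   0
    0   0]
 [  0   0   0   0   0  69  87  29  12  19   0   0   0   0   0   0   0   0
    0  
[... 914 characters left out ...]
   0   0
    0   0]
 [  0   0   0   0   0  92 325 131   0  20  92   0  54  28   0   0   0   0
    0   0]
 [  0   0   0   0   0 136 301  85   0  65  25   0 105   7   0   0   0   0
    0   0]
 [  0   0   0   0   0  28  21  21  24  50 127  89 120   0   0   0   0   0
    0   0]
 [  0   0   0   0   0 135  67  22  33   7   0   4   9   0   0   0   0   0
    0   0]
 [  0   0   0   0   0  67  10  37  13  33   0   0   0   0   0   0   0   0
    0   0]
 [  0   0   0   0   0   0   0   0  19   0   0   0   0   0   0   0   0   0
    0   0]
 [  0   0   0   0   0   0   0   0   0   0   0   0   0   0   0   0   0   0
    0   0]
 [  0   0   0   0   0   0   0   0   0   0   0   0   0   0   0   0   0   0
    0   0]]
```

Run:
```python
from plant import robot
from h import *
robot.goto([.50,0.0,.40],[np.pi,0,-.13]); robot.grip(0.0)
s=robot.sense();print(s['t'],s['tcp_pos'],s['joint_pos'])
f=robot.grab_frame('wrist');np.savez('pics/w1.npz',**f);cv2.imwrite('pics/w1.png',f['image'][:,:,::-1])
print(f['fx'],-f['R'].T@f['t'],f['R'][2])
o=[ortho(dict(np.load(f'pics/{n}.npz')) ,(.545,-.02),-.13,0,.1064,W=.34,s=1150) for n in('w1','side0')]
cv2.imwrite('pics/o1.png',np.hstack(o)[:,:,::-1])
```

```text
3.325 [4.99994577e-01 2.70597154e-05 4.00020823e-01] [ 0.57643967  0.13092551 -0.73257194  1.66968069  0.0891919   1.37505176
 -0.29920077]
360.4214896332778 [0.51035234 0.06873035 0.53293109] [-0.03630617 -0.27271145 -0.96141059]
```

View pics/o1.png

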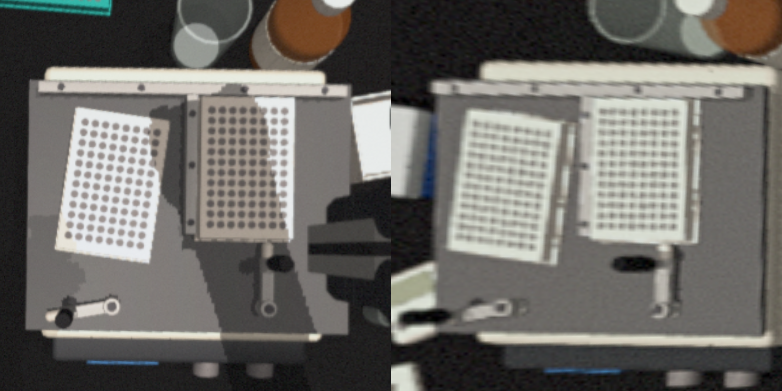

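```bash
cat >> h.py <<'E'
def heights(f,c=(.545,-.02),yaw=-.13,s=1000,W=.36):
    """top-down height raster (1 mm) in a guessed frame, rows=x', cols=y'"""
    P,_=cloud(f);d=P[:,:2]-c;ca,sa=np.cos(yaw),np.sin(yaw)
    a=d[:,0]*ca+d[:,1]*sa;b=-d[:,0]*sa+d[:,1]*ca
    return a,b,P[:,2]
E
python3 - <<'E'
from h import *
f=dict(np.load('pics/w1.npz'));a,b,z=heights(f)
m=(abs(a)<.16)&(abs(b)<.18)&(z>.05)&(z<.115)
print(np.histogram(z[m],bins=np.arange(.05,.116,.003)))
def rect(sel,name):
    im=np.zeros((360,360),np.uint8);im[((a[sel]+.18)*1000).astype(int),((b[sel]+.18)*1000).astype(int)]=255
    im=cv2.morphologyEx(im,cv2.MORPH_CLOSE,np.ones((5,5)));im=cv2.morphologyEx(im,cv2.MORPH_OPEN,np.ones((5,5)))
    for c in cv2.findContours(im,cv2.RETR_EXTERNAL,cv2.CHAIN_APPROX_NONE)[0]:
        if cv2.contourArea(c)>1500:
            r=cv2.minAreaRect(c);print(name,'y,x',np.round(np.array(r[0])-180+.5,1),np.round(r[1],1),round(r[2],2),cv2.contourArea(c))
rect(m&(z>.087),'plat'); rect(m&(z>.0995),'plates')
# rail & rib edges by profile
for lo in(-.14,-.1,-.06,-.02,.02,.06,.1):
    k=m&(abs(b-lo)<.008)&(a>.06)&(a<.13);h=[np.median(z[k&(abs(a-x)<.0015)]) if (k&(abs(a-x)<.0015)).sum() else 0 for x in np.arange(.064,.124,.003)]
    print(lo,np.round(np.array(h)*1e3).astype(int))
E
```

```text
(array([  204,  2423,   672,   109,   198,  1007,  1957,    99,    71,
         103,   112,   140,   172,  1740, 20124,  1198,   383,   657,
        6123, 11449,   139]), array([0.05 , 0.053, 0.056, 0.059, 0.062, 0.065, 0.068, 0.071, 0.074,
       0.077, 0.08 , 0.083, 0.086, 0.089, 0.092, 0.095, 0.098, 0.101,
       0.104, 0.107, 0.11 , 0.113]))
plat y,x [ 4.1 -8.4] [290.6 225. ] 0.88 60729.0
plates y,x [ 4.  23.8] [268.2 151.9] 1.21 14093.5
plates y,x [72.3 10.7] [ 81.9 123.9] 8.65 9761.5
-0.14 [93 93 93 94 93 93 93 93 93 93 92 94 93 92  0  0  0  0  0  0]
-0.1 [ 93  93  93  93  93  93  93  93  99 105 105 105   0  92   0  70  69  69
  68  68]
-0.06 [108 108 107 107 108 108 107 107 104 105 105 105 103  93   0   0  69  69
  69  68]
-0.02 [107 108 108 108 108 108 108 107 103 105 105 105 105  93   0   0  69  69
  69  69]
0.02 [ 94  93  93  93  93  93  93  93  94 104 105 105 105  93   0   0  70  69
  69  69]
0.06 [108 108 107 106  93  93  93  93  93 101 105 105 105  93  93   0  70  69
  69  69]
0.1 [107 108 107 107 107  94  93  93  93 100 105 105 105  94  93   0  69  69
  69  69]
```

Run:
```python
from h import *
f=dict(np.load('pics/w1.npz'))
yaw=-.13-.0154
a,b,z=heights(f,yaw=yaw)
def edge(u,v,lo,hi,vr,th):  # u-crossing of height th within u range
    U=[]
    k=(abs(v-vr)<.006)&(u>lo)&(u<hi)&(z<.12)
    us=np.arange(lo,hi,.0005);zz=np.array([np.median(z[k&(abs(u-x)<.001)]) if (k&(abs(u-x)<.001)).any() else np.nan for x in us])
    i=np.nonzero(zz>th)[0]; return us[i[0]]*1e3 if len(i) else None, us[i[-1]]*1e3 if len(i) else None
print('rail',[edge(a,b,.07,.12,v,.099) for v in(.02,.04,.06,.08,.1,.12)])
print('rib',[edge(b,a,-.005,.04,v,.099) for v in(-.03,-.01,.01,.03,.05,.07)])
print('ribR',[edge(b,a,-.13,.0,v,.101) for v in(-.02,.0,.02,.04,.06)])
k=(z>.142)&(z<.152)&(abs(a)<.14)&(abs(b)<.16)
for side in(1,-1):
    q=k&(b*side>0.02)&(a<0)
    print(side,q.sum(),np.median(z[q]) if q.any() else 0,a[q].min()*1e3,a[q].max()*1e3,b[q].min()*1e3,b[q].max()*1e3)
# boss / lever tops
for side in(1,-1):
  for lo,hi in((.100,.110),(.110,.118)):
    q=(z>lo)&(z<hi)&(b*side>0.02)&(a<-.055)&(a>-.125)&(abs(b)<.15)
    if q.any():print(side,lo,q.sum(),a[q].min()*1e3,a[q].max()*1e3,b[q].min()*1e3,b[q].max()*1e3)
```

```text
rail [(np.float64(89.50000000000003), np.float64(100.00000000000003)), (np.float64(89.50000000000003), np.float64(100.00000000000003)), (np.float64(70.0), np.float64(100.00000000000003)), (np.float64(70.0), np.float64(99.50000000000003)), (np.float64(70.0), np.float64(100.00000000000003)), (np.float64(89.50000000000003), np.float64(100.00000000000003))]
rib [(np.float64(-5.0), np.float64(39.499999999999964)), (np.float64(-5.0), np.float64(39.499999999999964)), (np.float64(-5.0), np.float64(39.499999999999964)), (np.float64(-5.0), np.float64(39.499999999999964)), (np.float64(-5.0), np.float64(39.499999999999964)), (np.float64(-5.0), np.float64(37.499999999999964))]
ribR [(np.float64(-84.99999999999997), np.float64(-0.4999999999998894)), (np.float64(-84.49999999999996), np.float64(-0.4999999999998894)), (np.float64(-84.49999999999996), np.float64(-0.4999999999998894)), (np.float64(-85.49999999999997), np.float64(-0.4999999999998894)), (np.float64(-84.99999999999997), np.float64(-0.4999999999998894))]
1 151 0.1470984985183193 -109.78343302714985 -97.02144068315708 104.79214313999692 117.18886482555551
-1 109 0.14682375219863977 -62.57553451276166 -49.85341175511684 -70.01842139620648 -56.96894787778457
1 0.1 478 -110.78601720262793 -55.10932091070069 40.589725680436324 129.1524933925169
1 0.11 40 -100.79908053596726 -92.69580483396544 68.2614512795211 75.98009831368887
-1 0.1 317 -103.90590181748892 -55.32126358330257 -71.27541834616036 -56.79297077046047
-1 0.11 36 -99.75495832694905 -55.227479060118334 -67.64683298326396 -58.81106275884729
```

Close crop confirms the choice: loose white plate at ortho (112,185), with its open lever pivot at (112,306) and knob at (65,313). The clamped white plate is at (247,168). The shaker pose is consistent across the rail, both knobs and the platform. Now pushing toward the rib, then the rail.

```bash
cat >> h.py <<'E'
YAW=-.1454
def W(x,y,z):
    """shaker frame mm (z = mm above platform of the fingertips) -> world TCP"""
    a,b=(x-2.4)/1e3,(y+4.4)/1e3;c,s=np.cos(YAW),np.sin(YAW)
    return [.545+c*a-s*b,-.02+s*a+c*b,.092+z/1e3+.011]
def S(p):
    d=np.array(p[:2])-(.545,-.02);c,s=np.cos(YAW),np.sin(YAW)
    return np.round([(c*d[0]+s*d[1])*1e3+2.4,(-s*d[0]+c*d[1])*1e3-4.4,(p[2]-.103)*1e3],1)
DOWN=[np.pi,0,YAW]
E
python3 - <<'E'
from plant import robot
from h import *
def st(m):
    s=robot.sense();w=s['wrist_force'];print(m,round(s['t'],2),S(s['tcp_pos']),np.round(w,2),flush=True)
robot.goto(W(0,137,60),DOWN);st('above')
robot.move_straight(W(0,137,5),vel=.12);st('down')
c=robot.move_straight(W(0,98,5),vel=.03,contact_N=3);st(f'left push {c}')
robot.move_straight(W(0,125,5),vel=.15);robot.move_straight(W(0,125,60),vel=.2);st('up')
f=robot.grab_frame('wrist');np.savez('pics/w2.npz',**f)
o=[ortho(f,(.545,-.02),YAW,0,.1064,W=.34,s=1500)]
cv2.imwrite('pics/o2.png',o[0][:,:,::-1])
E
```

```text
above 4.43 [  1.1 136.5  61.1] [ 0.04 -0.67  0.97]
down 5.04 [  0.5 137.1   5.7] [ 0.61 -0.36 -0.26]
left push True 6.16 [ -0.6 101.1   4.7] [0.22 0.66 0.16]
up 6.89 [  0.3 124.   60.4] [ 0.04 -0.34  0.26]
```

View pics/o2.png

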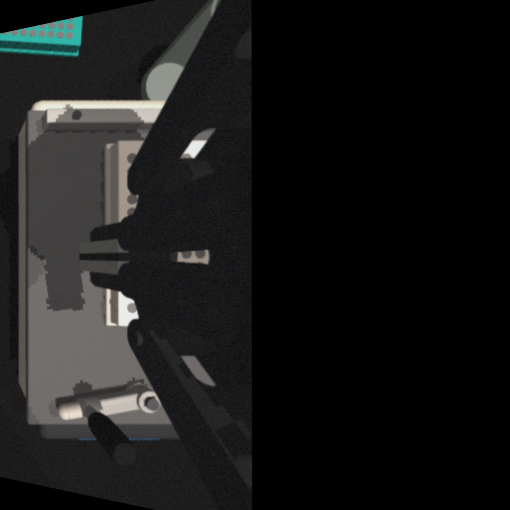

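The left edge (cols 105–118, rows 140–325) is now parallel to the rib, and contact came at the expected y. The far edge is still about 13 mm short of the rail. Next is the push to the rail.

Run:
```python
from plant import robot
from h import *
def st(m):
    s=robot.sense();w=s['wrist_force'];print(m,round(s['t'],2),S(s['tcp_pos']),np.round(w,2),flush=True)
robot.goto(W(-82,43,62),DOWN);st('above')
robot.move_straight(W(-82,43,5),vel=.12);st('down')
c=robot.move_straight(W(-44,43,5),vel=.03,contact_N=4);st(f'rail push {c}')
robot.move_straight(W(-72,43,5),vel=.15);robot.move_straight(W(-72,43,62),vel=.2)
robot.goto(W(20,125,62),DOWN);robot.move_straight(W(20,125,5),vel=.12)
c=robot.move_straight(W(20,97,5),vel=.03,contact_N=4);st(f'left push {c}')
robot.move_straight(W(20,125,5),vel=.15);robot.move_straight(W(20,125,60),vel=.2)
robot.goto([.50,0.0,.40],[np.pi,0,-.13]);st('view')
f=robot.grab_frame('wrist');np.savez('pics/w3.npz',**f)
o=ortho(f,(.545,-.02),YAW,0,.1064,W=.34,s=1700)
cv2.imwrite('pics/o3.png',o[:,:,::-1])
```

```text
above 7.47 [-82.6  41.9  61.4] [ 0.19 -0.37 -0.1 ]
down 8.1 [-81.5  43.8   5.1] [-0.33 -0.74  0.36]
rail push True 9.12 [-49.7  43.    4.5] [-0.16  0.15  1.24]
left push True 11.8 [ 20.3 101.    4.8] [0.94 0.61 0.43]
view 13.59 [-45.3   8.6 295.5] [ 0.49  1.24 -0.29]
```

View pics/o3.png

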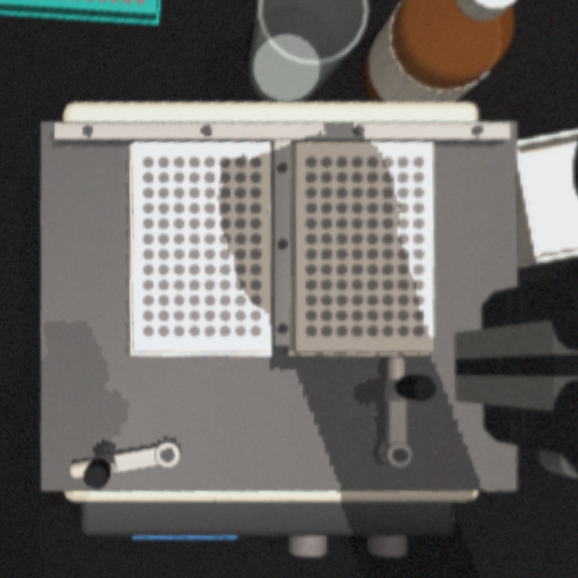

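The plate is square: left plate cols 130–271, rows 141–356. Its far edge is level with that of the clamped one, and it lies against the rib (274–291). Next I'll grip the knob at (97,472) with the jaws tangential and swing the lever shut along its arc.

Run:
```python
from plant import robot
from h import *
def st(m):
    s=robot.sense();w=s['wrist_force'];print(m,round(s['t'],2),S(s['tcp_pos']),np.round(w,2),round(s['opening'],3),flush=True)
def K(q,z=30): return W(-94+40*np.cos(q),68+40*np.sin(q),z),[np.pi,0,q+YAW-np.pi/2]
qs=np.linspace(1.75,.25,8)
for q in[1.75,1,.5,0,-.1]:
    j=robot.inverse_kinematics(*K(q)); print(q,None if j is None else np.round(j,2))
robot.goto(*K(1.75,85));robot.grip(.45,20);st('above')
robot.move_straight(K(1.75)[0],vel=.1);st('down')
robot.grip(0.0,20);st('grip')
for q in qs[1:]:
    p,o=K(q);robot.move_straight(p,vel=.05,attitude=o);st(f'q{q:.2f}')
for q in(.12,.04,-.03,-.1):
    p,o=K(q);c=robot.move_straight(p,vel=.02,attitude=o,contact_N=10);st(f'q{q} {c}')
    if c:break
f=robot.grab_frame('side');cv2.imwrite('pics/s4.png',cv2.resize(f['image'][130:330,180:420,::-1],None,fx=3,fy=3))
```

```text
1.75 [ 0.41  0.41 -0.89  2.08  0.43  0.84 -0.7 ]
1 [ 0.35  0.42 -0.78  2.03  0.4   0.84 -1.37]
0.5 [ 0.33  0.42 -0.71  2.01  0.36  0.84 -1.8 ]
0 [ 0.3   0.39 -0.62  2.02  0.31  0.82 -2.21]
-0.1 [ 0.3   0.39 -0.61  2.02  0.3   0.82 -2.3 ]
above 15.04 [-100.9  107.2   85.3] [-0.42 -0.36 -0.62] 0.453
down 15.74 [-100.9  107.7   30.2] [-0.12 -0.21  1.06] 0.451
grip 16.08 [-100.9  107.6   30.6] [-2.02 -0.42  3.36] 0.143
q1.54 16.45 [-92.1 107.9  30.5] [-0.09 -0.78  5.21] 0.142
q1.32 16.82 [-83.7 106.3  30.5] [-0.5  -2.09  5.74] 0.139
q1.11 17.18 [-75.8 102.9  30.5] [-1.06 -3.07  6.35] 0.139
q0.89 17.55 [-68.8  98.   30.5] [-1.47 -2.98  7.73] 0.143
q0.68 17.92 [-63.1  91.7  30.4] [-2.84 -3.44  7.04] 0.141
q0.46 18.28 [-58.8  84.4  30.4] [-3.16 -2.96  8.75] 0.141
q0.25 18.65 [-56.1  77.2  30.4] [-3.12 -1.66  8.32] 0.141
q0.12 False 19.06 [-55.2  72.4  30.4] [-4.3  -1.78  8.84] 0.138
q0.04 False 19.37 [-55.   69.2  30.4] [-3.4  -2.01  8.13] 0.141
q-0.03 False 19.66 [-55.2  67.5  30.4] [-3.84  0.78  8.87] 0.139
q-0.1 False 19.95 [-55.5  67.2  30.5] [-3.15  7.12  5.35] 0.14
```

Run:
```python
from plant import robot
from h import *
def st(m):
    s=robot.sense();w=s['wrist_force'];print(m,round(s['t'],2),S(s['tcp_pos']),np.round(w,2),round(s['opening'],3),flush=True)
def K(q,z=30): return W(-94+40*np.cos(q),68+40*np.sin(q),z),[np.pi,0,q+YAW-np.pi/2]
p,o=K(-.03);robot.move_straight(p,vel=.03,attitude=o);st('relax')
robot.grip(.45);st('open')
robot.move_straight(K(-.03,90)[0],vel=.1);st('up')
robot.goto([.50,0.0,.40],[np.pi,0,-.13]);st('view')
f=robot.grab_frame('wrist');np.savez('pics/w5.npz',**f)
cv2.imwrite('pics/o5.png',ortho(f,(.545,-.02),YAW,0,.1064,W=.34,s=1700)[:,:,::-1])
a,b,z=heights(f,yaw=YAW);k=(z>.142)&(z<.152)&(abs(a)<.14)&(abs(b)<.16)&(a<0)
for s in(1,-1):
    q=k&(b*s>.02);print('knob',(a[q].min()+a[q].max())*500+2.4,(b[q].min()+b[q].max())*500-4.4)
```

```text
relax 20.25 [-55.5  68.5  30.4] [-4.01  3.91  7.84] 0.143
open 20.62 [-54.   66.5  29.7] [-0.16  0.89  0.36] 0.454
up 21.38 [-54.4  66.6  89.6] [0.16 0.16 0.62] 0.445
view 22.96 [-45.2   8.9 296.3] [ 0.28 -0.38  0.56] 0.448
knob -54.4616216131587 68.04495364647165
knob -54.34030716178815 -68.14129181899817
```

View pics/o5.png

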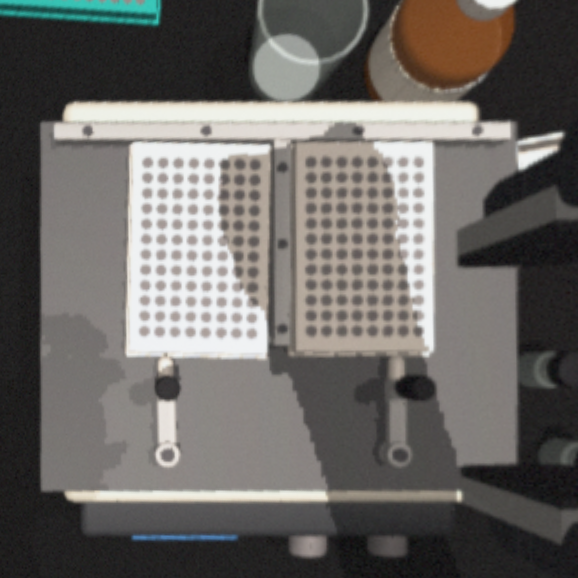

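The lever is closed: its knob at (167,387) mirrors the right one. But the left plate's near end seems to have swung about 2 mm left (near-left corner at col 126, was 130). I'll measure that.

Run:
```python
from h import *
s=1700
g=[cv2.cvtColor(ortho(dict(np.load(f'pics/{n}.npz')),(.545,-.02),YAW,0,.1064,W=.34,s=s),cv2.COLOR_RGB2GRAY) for n in('w3','w5')]
for nm,(x0,x1,y0,y1) in dict(L=(122,274,134,350),R=(294,438,142,346),rib=(274,292,150,345),rail=(55,512,122,140)).items():
    t=g[0][y0:y1,x0:x1]; M=np.eye(2,3,dtype='f4')
    cc,M=cv2.findTransformECC(t,g[1][y0:y1,x0:x1],M,cv2.MOTION_EUCLIDEAN,(3,200,1e-6),None,3)
    c=np.array([(x1-x0)/2,(y1-y0)/2,1]);d=(M@c-c[:2])/s*1e3
    print(nm,round(cc,3),'shift right,down mm',np.round(d,2),'rot cw-in-image rad',round(float(np.arctan2(M[1,0],M[0,0])),4))
# absolute hole-column direction by blobs
for i in(0,1):
    for nm,(x0,x1,y0,y1) in dict(L=(122,274,134,350),R=(294,438,142,346)).items():
        r=cv2.resize(g[i][y0:y1,x0:x1],None,fx=4,fy=4,interpolation=cv2.INTER_CUBIC)
        r=cv2.adaptiveThreshold(r,255,cv2.ADAPTIVE_THRESH_MEAN_C,cv2.THRESH_BINARY_INV,61,8)
        n,_,stt,ce=cv2.connectedComponentsWithStats(r)
        ok=(stt[:,4]>300)&(stt[:,4]<2500)&(stt[:,2]<55)&(stt[:,3]<55)
        q=ce[ok]/4+[x0,y0]
        # pairs: neighbours ~15.3px vertical
        d=q[None]-q[:,None];v=d[(abs(d[...,0])<25)&(d[...,1]>80)]
        # slope fit using mod pitch: keep |dx|<7
        v=v[abs(v[:,0])<7];print(i,nm,ok.sum(),'centre',q.mean(0),'slope dx/dy',np.round(np.sum(v[:,0]*v[:,1])/np.sum(v[:,1]**2),4))
```

```text
L 0.973 shift right,down mm [-1.22  0.6 ] rot cw-in-image rad 0.0187
R 0.97 shift right,down mm [-0.1   0.04] rot cw-in-image rad 0.0025
rib 0.962 shift right,down mm [-0.04 -0.12] rot cw-in-image rad 0.0017
rail 0.94 shift right,down mm [0.19 0.16] rot cw-in-image rad -0.0
0 L 92 centre [200.3155895  247.12778807] slope dx/dy 0.0004
0 R 96 centre [364.34662333 244.63127539] slope dx/dy -0.0004
1 L 91 centre [197.58652021 250.17740897] slope dx/dy -0.0207
1 R 95 centre [363.86693175 244.30889585] slope dx/dy 0.0021
```

Confirmed: after I relaxed the grip, the sprung nose dragged the plate's near end left (0.019 rad, centre 1.2 mm left and 0.6 mm off the rail). To mend it, I'll push the plate home again, then press the knob shut from the left with closed fingers, so that backing off can't drag it.

Run:
```python
from plant import robot
from h import *
def st(m):
    s=robot.sense();w=s['wrist_force'];print(m,round(s['t'],2),S(s['tcp_pos']),np.round(w,2),flush=True)
robot.grip(0.0)
def push(p0,p1,z,N,m):
    robot.goto(W(*p0,65+(z>10)*20),DOWN);robot.move_straight(W(*p0,z),vel=.15)
    c=robot.move_straight(W(*p1,z),vel=.025,contact_N=N);st(f'{m} {c}')
    robot.move_straight(W(*p0,z),vel=.15);robot.move_straight(W(*p0,65+(z>10)*20),vel=.2)
push((-12,120),(-12,96),5,6,'rib near')
push((-68,28),(-44,28),5,6,'rail')
push((15,120),(15,96),5,6,'rib mid')
push((-54,102),(-54,78),32,6,'knob')
robot.goto([.50,0.0,.40],[np.pi,0,-.13]);st('view')
f=robot.grab_frame('wrist');np.savez('pics/w6.npz',**f)
cv2.imwrite('pics/o6.png',ortho(f,(.545,-.02),YAW,0,.1064,W=.34,s=1700)[:,:,::-1])
a,b,z=heights(f,yaw=YAW);k=(z>.142)&(z<.152)&(abs(a)<.14)&(abs(b)<.16)&(a<0)
for s in(1,-1):
    q=k&(b*s>.02);print('knob',(a[q].min()+a[q].max())*500+2.4,(b[q].min()+b[q].max())*500-4.4)
s=1700
g=[cv2.cvtColor(ortho(dict(np.load(f'pics/{n}.npz')),(.545,-.02),YAW,0,.1064,W=.34,s=s),cv2.COLOR_RGB2GRAY) for n in('w3','w6')]
for nm,(x0,x1,y0,y1) in dict(L=(122,274,134,350),R=(294,438,142,346),rib=(274,292,150,345),rail=(55,512,122,140)).items():
    t=g[0][y0:y1,x0:x1]; M=np.eye(2,3,dtype='f4')
    cc,M=cv2.findTransformECC(t,g[1][y0:y1,x0:x1],M,cv2.MOTION_EUCLIDEAN,(3,200,1e-6),None,3)
    c=np.array([(x1-x0)/2,(y1-y0)/2,1]);d=(M@c-c[:2])/s*1e3
    print(nm,round(cc,3),'shift right,down mm',np.round(d,2),'rot',round(float(np.arctan2(M[1,0],M[0,0])),4))
```

```text
rib near True 25.8 [-12.2 101.1   4.9] [0.81 1.29 0.58]
rail True 28.34 [-49.5  27.9   4.5] [-0.83 -0.31  1.3 ]
rib mid True 30.97 [ 14.9 101.1   4.9] [0.62 0.71 0.78]
knob True 33.32 [-53.9  85.   32.2] [1.01 1.17 2.07]
view 34.92 [-45.8   8.8 295.1] [-0.08  0.35 -0.2 ]
knob -54.49252202623155 67.0526899053327
knob -54.15007902147042 -67.9037224093692
L 0.989 shift right,down mm [-0.48  0.23] rot 0.0077
R 0.991 shift right,down mm [-0.04  0.01] rot 0.0006
rib 0.973 shift right,down mm [-0.01 -0.01] rot 0.0008
rail 0.972 shift right,down mm [0.06 0.08] rot 0.0003
```

View pics/o6.png

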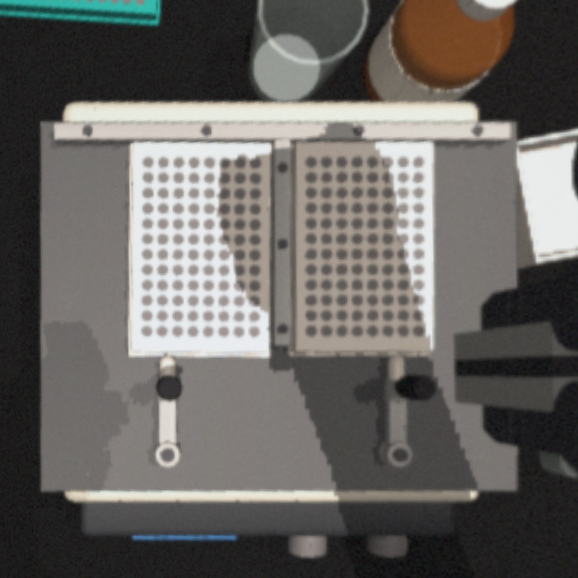

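The plate is nearly home, but the near end is still about 1 mm off the rib (rot 0.0077). The last knob press probably disturbed it. The lever is on its stop, so I'll push only the plate's left edge again and re-measure without touching the knob.

```bash
cat >> h.py <<'E'
def check(f,ref='w3',s=1700):
    g=[cv2.cvtColor(ortho(x,(.545,-.02),YAW,0,.1064,W=.34,s=s),cv2.COLOR_RGB2GRAY) for x in(dict(np.load(f'pics/{ref}.npz')),f)]
    for nm,(x0,x1,y0,y1) in dict(L=(122,274,134,350),R=(294,438,142,346),knob=(140,196,365,412),boss=(150,186,438,474)).items():
        if nm in('knob','boss') and ref=='w3':continue
        M=np.eye(2,3,dtype='f4');cc,M=cv2.findTransformECC(g[0][y0:y1,x0:x1],g[1][y0:y1,x0:x1],M,cv2.MOTION_EUCLIDEAN,(3,200,1e-6),None,3)
        c=np.array([(x1-x0)/2,(y1-y0)/2,1]);print(ref,nm,round(cc,3),'right,down mm',np.round((M@c-c[:2])/s*1e3,2),'rot',round(float(np.arctan2(M[1,0],M[0,0])),4))
E
python3 - <<'E'
from plant import robot
from h import *
def st(m):
    s=robot.sense();w=s['wrist_force'];print(m,round(s['t'],2),S(s['tcp_pos']),np.round(w,2),flush=True)
robot.goto(W(-14,114,65),DOWN);robot.move_straight(W(-14,114,5),vel=.15)
c=robot.move_straight(W(-14,96,5),vel=.02,contact_N=6);st(f'push {c}')
robot.sleep(.2);st('hold')
robot.move_straight(W(-14,112,5),vel=.03);robot.move_straight(W(-14,114,65),vel=.2)
robot.goto([.50,0.0,.40],[np.pi,0,-.13]);st('view')
f=robot.grab_frame('wrist');np.savez('pics/w7.npz',**f)
check(f);check(f,'w6')
a,b,z=heights(f,yaw=YAW);k=(z>.142)&(z<.152)&(abs(a)<.14)&(abs(b)<.16)&(a<0)
for s in(1,-1):
    q=k&(b*s>.02);print('knob',(a[q].min()+a[q].max())*500+2.4,(b[q].min()+b[q].max())*500-4.4)
E
```

```text
push True 37.25 [-14.2 101.    5. ] [0.23 0.77 0.84]
hold 37.45 [-14.4 101.1   4.7] [-0.08  1.1   0.64]
view 39.42 [-45.5   8.7 295.3] [-0.48 -0.03 -0.7 ]
w3 L 0.996 right,down mm [-0.01  0.  ] rot -0.0001
w3 R 0.988 right,down mm [ 0.03 -0.03] rot -0.0015
w6 L 0.99 right,down mm [ 0.46 -0.23] rot -0.008
w6 R 0.98 right,down mm [ 0.07 -0.04] rot -0.0017
w6 knob 0.982 right,down mm [-0.51  0.04] rot -0.0297
w6 boss 0.965 right,down mm [ 0.01 -0.05] rot -0.036
knob -54.60923631854644 67.94772994819019
knob -53.8104960363518 -67.9914416304422
```

Run:
```python
from plant import robot
from h import *
fs={n:[dict(np.load(f'pics/{n}.npz'))] for n in('w5','w6')}
fs['now']=[robot.grab_frame('wrist') for _ in range(4)]
fs['side']=[robot.grab_frame('side') for _ in range(3)];fs['scene']=[robot.grab_frame('scene') for _ in range(3)]
for n,l in fs.items():
  for f in l:
    P,C=cloud(f);a,b,z=heights(f,yaw=YAW);out=[]
    for s in(1,-1):
        q=(z>.138)&(z<.152)&(abs(a+.056)<.02)&(abs(b-s*.068)<.02);q2=q&(z>np.median(z[q])-.004) if q.any() else q
        out+=[q2.sum(),round(a[q2].mean()*1e3+2.4,2),round(b[q2].mean()*1e3-4.4,2)]
    # boss-lever line: lever top points between boss and knob (left)
    q=(z>.098)&(z<.118)&(a>-.092)&(a<-.066)&(abs(b-.0724)<.012)
    p=np.polyfit(a[q],b[q],1) if q.sum()>10 else [0,0]
    print(n,out,'lever',q.sum(),np.round(p[0],3))
f=fs['now'][0];cv2.imwrite('pics/lev.png',cv2.resize(np.hstack([ortho(x,(.545,-.02),YAW,0,.108,W=.34,s=3000)[590:850,230:490] for x in(fs['w5'][0],fs['w6'][0],f)])[:,:,::-1],None,fx=1,fy=1))
```

```text
w5 [np.int64(136), np.float64(-54.16), np.float64(68.5), np.int64(109), np.float64(-54.15), np.float64(-67.49)] lever 229 0.015
w6 [np.int64(138), np.float64(-54.15), np.float64(67.57), np.int64(110), np.float64(-54.25), np.float64(-67.46)] lever 228 -0.019
now [np.int64(136), np.float64(-54.31), np.float64(67.8), np.int64(112), np.float64(-54.14), np.float64(-67.35)] lever 231 0.012
now [np.int64(133), np.float64(-54.18), np.float64(67.89), np.int64(108), np.float64(-54.04), np.float64(-67.35)] lever 224 0.002
now [np.int64(135), np.float64(-54.2), np.float64(67.92), np.int64(109), np.float64(-54.21), np.float64(-67.48)] lever 217 -0.037
now [np.int64(140), np.float64(-54.26), np.float64(67.97), np.int64(108), np.float64(-54.21), np.float64(-67.43)] lever 229 0.007
side [np.int64(27), np.float64(-56.47), np.float64(64.93), np.int64(38), np.float64(-56.11), np.float64(-71.67)] lever 58 -0.053
side [np.int64(29), np.float64(-55.92), np.float64(64.8), np.int64(37), np.float64(-56.31), np.float64(-71.41)] lever 58 -0.069
side [np.int64(26), np.float64(-56.37), np.float64(64.81), np.int64(35), np.float64(-55.96), np.float64(-71.55)] lever 58 -0.001
scene [np.int64(23), np.float64(-56.41), np.float64(65.77), np.int64(23), np.float64(-55.69), np.float64(-70.71)] lever 17 -0.093
scene [np.int64(24), np.float64(-55.73), np.float64(65.57), np.int64(22), np.float64(-55.71), np.float64(-70.93)] lever 17 -0.094
scene [np.int64(21), np.float64(-55.4), np.float64(65.54), np.int64(22), np.float64(-55.66), np.float64(-70.57)] lever 19 -0.118
```

View pics/lev.png

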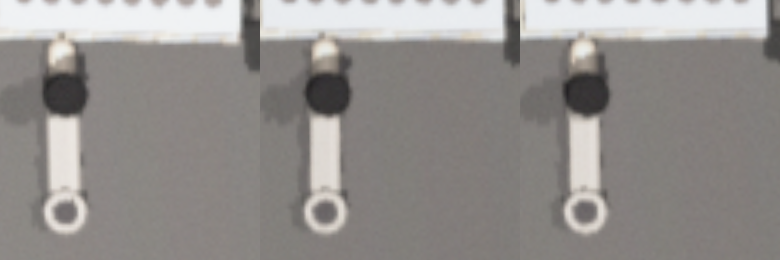

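The crop (left to right: after release, after knob press, now) shows the lever straight along +x with its nose on the plate edge at (585,38). In the final panel the edge is level. Knob separation is 135.3 mm (wrist) to 136.4 mm (side, scene), against 136 mm for both levers closed. So the lever is at 0 within about 0.02 rad. Handing in after a last bystander check.

Run:
```python
from plant import robot
from h import *
check(robot.grab_frame('wrist'))
f0=dict(np.load('pics/side0.npz'));f=robot.grab_frame('side')
for n,(x0,x1,y0,y1) in dict(vials=(228,285,315,352),trough=(310,376,312,390),reagent=(358,400,250,308),beaker=(356,392,224,262),tipbox=(286,326,146,182),timer=(232,266,168,190)).items():
    d=cv2.absdiff(f0['image'][y0:y1,x0:x1],f['image'][y0:y1,x0:x1]).max(2)
    print(n,cv2.phaseCorrelate(*[cv2.cvtColor(q['image'][y0:y1,x0:x1],cv2.COLOR_RGB2GRAY).astype('f4') for q in(f0,f)]),(d>40).mean().round(3))
print(robot.sense()['t']);robot.close_job()
```

```text
w3 L 0.993 right,down mm [-0.02  0.01] rot 0.0002
w3 R 0.99 right,down mm [ 0.02 -0.01] rot -0.0012
vials ((0.11983717921303239, -0.028431272869724467), 1.0457845636208851) 0.0
trough ((-0.020406862850073537, 0.04431223315819466), 0.9604529326160749) 0.0
reagent ((0.4965027464545777, 0.022514450297368427), 0.9971474802935565) 0.0
beaker ((0.03543142566972435, -0.029884008708474852), 0.9908815993203057) 0.0
tipbox ((-0.020126055760293582, -0.02665581943788098), 0.9724972969955868) 0.0
timer ((-0.012920798191220939, -0.28059825056940824), 0.6322873814238442) 0.111
40.075
the job is handed in; nothing more can be done
```

The plate is home against the centre rib and back rail, the left clamp lever is closed on it, and I handed the job in at about 40 s.

**What I did:** I pushed the loose white plate with shut fingers against the rib, then the rail, then the rib again. I then gripped the knob and swung the lever round to its stop.

**What went wrong:** After I let go of the knob, the plate's near end had swung about 2 mm off the rib. I pushed the plate home again with the clamp closed and pressed the knob shut from the left. That left it about 1 mm off, so I gave its left edge one last push. As a result, the final seating push came after the lever was closed.

**Last checks:**
- **Plate:** within 0.02 mm and 0.0002 rad of where it sat flush before clamping.
- **Lever:** closed to within about 0.02 rad. The cameras disagreed slightly, with knob spacing of 135.3 mm from the wrist and 136.4 mm from the other two, against 136 mm expected.
- **Right-hand plate:** unmoved, within 0.03 mm.
- **Other items:** no visible change in the vials, trough, tip box or beaker. The bottle showed an image offset of 0.5 px, with no pixel differences.
- **Timer:** 11% of its picture changed, a 0.28 px offset with weak correlation. The arm never went near it, so this is probably shadow, but I did not check further.

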